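# Hang the two copper pans on the hook, larger one first

## Task

Take the two little copper pans out of the drying rack and hang them by their handle loops on the hook of the stand: the larger pan first, towards the post, then the smaller one in front of it. Let each hang freely, and leave the round pale wooden board standing where it is in the rack.

Things in the scene. Friction and masses are not known exactly. Their poses are not given: they have to be found in the camera images.
- pan_large: Larger copper pan (sizes in mm), 130 across, 22 deep, 0.32 kg, upright in a rack slot, handle up. Handle ends in a steel loop, 11 thick: eye 28 wide (y), 46 high (z); outside 48 wide, 66 high, sides flat over 22 mm: grip them across y from above. Origin: centre of the eye; z up the handle, x through the eye (open side of the pan -x). Pan bottom 201 below origin. Rack wires 77 high: lift 80 first.
- pan_small: Smaller copper pan, 92 across, 22 deep, 0.20 kg, in another slot of the same rack (three slots in a row along the pans' x, 65 apart; which stands where varies). Its loop is the same as the larger pan's, in size, origin (centre of the eye) and axes. Pan bottom 155 below origin, loop top 33 above it (both pans).
- hook_front (a point): Front end of the hook's straight part, on its axis, 260 above the table. Level steel rod 8 thick on a fixed stand: x runs along it to the upright post 130 away (straight for 118), z up, y sideways. In front of this point (-x) the tip turns up, ending 16 out and 17 above the axis; nothing else is higher than the rod. A hung pan's origin is 19 below the axis. Wooden base 14 high.
- serving_board: Bystander: round pale wooden board, 104 across, 18 thick, with a short handle 26 wide on top, upright in the rack's third slot; leave it there. Origin: centre of the round; z up, x through its thickness; top 89 above the origin.

How it is judged:
On the way, in this order (a step that is already met when the one before it is completed fails the run):
1. the larger pan hangs on the hook by its loop, let go (x of pan_large in the frame of hook_front between 0 and 0.122 m and y of pan_large in the frame of hook_front between -0.018 and 0.018 m and z of pan_large in the frame of hook_front between -0.03 and -0.008 m and angle between pan_large's own z axis and vertical below 0.3 rad and contact force between the fingers and pan_large below 0.1 N and linear speed of pan_large below 0.05 m/s), for 0.2 s.
2. then the smaller pan hangs on the hook by its loop, let go (x of pan_small in the frame of hook_front between 0 and 0.122 m and y of pan_small in the frame of hook_front between -0.018 and 0.018 m and z of pan_small in the frame of hook_front between -0.03 and -0.008 m and angle between pan_small's own z axis and vertical below 0.3 rad and contact force between the fingers and pan_small below 0.1 N and linear speed of pan_small below 0.05 m/s), for 0.2 s.
At the end, for the whole second after the job is handed in: Both pans hang at rest on the rod by their loops, between tip and post (loop centre 8 to 30 mm below the rod axis, within 18 mm sideways), within 17 degrees of upright; the smaller at least 10 mm in front of the larger; the wooden board within 30 mm of where it stood (all of step 1 and all of step 2 and x of pan_small in the frame of pan_large below -0.01 m and distance of serving_board from where it was at the start of the episode below 0.03 m); the robot touches nothing.
It fails at once if the wooden board is pulled from its place or knocked over (distance of serving_board from where it was at the start of the episode above 0.04 m).
It also fails if it takes over 66 s, if anything falls off the work surface, if the arm or the gripper's body presses on something with over 40 N, if the wrist force passes 120 N, or if a joint passes its speed limit or range.

## Robot

A 6-joint arm with a two-finger parallel gripper is mounted at the origin on a cart in front of the work surface, level with it; the furniture and walls round the work are solid. World frame = base frame: x ahead of the robot, y to its left, z up, the work surface at z = 0. Lengths are in m, angles in rad, forces in N, time in s.
With the tool pointing down it reaches from about 0.35 to 0.8 m from the base axis. Payload 7.3 kg.
Tool frame: the origin (TCP) lies midway between the tips of the shut fingers; the grasp point (between the pads) lies 19 mm behind it (hold_point_z is the distance from the TCP to the grasp point, in m); z points along the fingers, y is the direction in which the jaws open and shut (so a half turn about z gives the same grasp; the last joint's range is limited). The gripper opens to 85 mm and grips with 20 to 120 N. Pads are 22 mm wide; open, the fingers measure 114 mm over their backs; the gripper's body (76 mm by 85 mm) begins 54 mm behind the grasp point. The pads swing forward as they close: fully open they stand 13 mm farther back than shut.
Start: joints at [1.046, 0.342, 1.524, -0, 1.275, -0.146], TCP at [0.194, 0.488, 0.231] pointing down, gripper open.
Joint ranges: [-2.53, 2.53], [-0.77, 2.02], [0.04, 2.7], [-1, 4.14], [0.28, 2.66], [-3.11, 3.11]. Speed limits (rad/s): [2.57, 2.57, 3.14, 3.14, 3.14, 3.14].

## Interface

Orientations are given as a unit quaternion [w, x, y, z].
In Python, from station import read_state, grab_frame, job_done, hold_point_z gives the robot as it stands.
- The arm moves only by the shell command python3 -m creep 'ROWS' [FORCE]. ROWS is text: rows parted by semicolons, each of 5 numbers parted by spaces: the shift along the world's x, y, z in cm, then the turn about the world's z in rad, then the closure, from 0 (fully open) to 1 (shut). A call has 1 to 12 rows; each row is the pose to reach, as a shift and turn from the pose measured when the call began; what a row does not reach only later rows make up. A row lasts 1/8 s, in which the tool goes at most 62.5 mm and 10.7 degrees, less where a joint would pass 70% of its speed; a pose out of reach is approached as far as the arm can. A call with a gripper value outside its range is refused whole. The fingers move at their own pace and stop on an object; FORCE is the grip in N (left out, the last holds). Time passes only in rows, so rows that repeat a pose let the fingers close. It gives the time, the measured TCP pose, the force and the opening at its end, in the units of the state.
- read_state(): the state, without advancing time (a new reading comes with each control period).
- grab_frame(name): name is "scene" or "side" or "wrist"; returns a dict with "frame" (400x640x3 uint8, red, green, blue), "range_z" (400x640 float32, m along the optical axis (not along the pixel's ray), 0 where there is no reading), "K" (3x3 intrinsics, pixels), "camera_from_world" (4x4, takes a point from world to camera coordinates). Camera axes: x right, y down, z forward; pixel columns grow to the right and rows downward; lengths in m; the calibration is good to about 2 mm. A picture is of the moment at which its call begins.
- job_done(): hands the job in, once; it reports no verdict.
The state is a dict: "time": time; "joint_positions": joint angles; "joint_velocities": joint speeds; "joint_torque": joint torques, N m; "tool_pos": TCP position; "tool_rot": TCP orientation; "ft_force": force on the tool from outside, world axes, zero at the start; "wrist_torque": the same for the moment, N m; "gripper_width": finger opening in m.
Only numpy, scipy, OpenCV 4.12 (cv2) and the standard library are available. Lean on these libraries where they do the work, as an engineer would, in place of code of your own. Each camera call takes 0.05 s, during which the arm holds its last target.

## Working session

There is one attempt and no reset: what is moved stays moved. The work goes in short steps, Python scripts to look and compute and a shell command to move; the robot and the scene stay as the last step left them, time stands still between calls to the robot, and variables do not carry over. Pictures are saved under pics/ and viewed, and the job is handed in when it is done.

```bash
ls; mkdir -p pics; python3 - <<'E'
from station import *
import cv2,pickle
s=read_state(); print(s, hold_point_z if not callable(hold_point_z) else hold_point_z())
fr={}
for n in ["scene","side","wrist"]:
    f=grab_frame(n); fr[n]=f
    cv2.imwrite(f"pics/{n}0.png",f["frame"][:,:,::-1]); print(n,f["K"].tolist(),f["camera_from_world"].round(3).tolist())
pickle.dump(fr,open("f0.pkl","wb"))
E
```

```text
pics
{'time': 0.0, 'joint_positions': array([ 1.04597780e+00,  3.42746174e-01,  1.52503361e+00,  2.94585210e-05,
        1.27540780e+00, -1.45980373e-01]), 'joint_velocities': array([-4.33216549e-04, -1.15639952e-05, -5.86231810e-04,  4.70560537e-04,
        1.84336086e-04,  7.24656753e-04]), 'joint_torque': array([ 2.19762464e-04, -4.33683407e+01, -2.46018612e+01, -1.39058134e-04,
        7.84151402e-03,  2.14899735e-06]), 'tool_pos': array([0.19392065, 0.48743188, 0.230608  ]), 'tool_rot': array([-2.75785542e-04,  1.88292559e-01,  9.82112660e-01, -7.48392137e-04]), 'ft_force': array([ 1.36758774,  0.50495783, -0.0604407 ]), 'wrist_torque': array([ 0.01070712,  0.01996614, -0.0660644 ]), 'gripper_width': 0.08490955760442047} 0.0187
scene [[490.87569620842066, 0.0, 323.63586604643484], [0.0, 490.87569620842066, 194.47366870462605], [0.0, 0.0, 1.0]] [[0.685, -0.728, 0.019, -0.453], [-0.529, -0.516, -0.674, 0.352], [0.501, 0.452, -0.738, 1.029], [0.0, 0.0, 0.0, 1.0]]
side [[477.4386288814641, 0.0, 321.8287828570085], [0.0, 477.4386288814641, 195.90185488310317], [0.0, 0.0, 1.0]] [[0.17, 0.985, -0.007, 0.009], [0.553, -0.101, -0.827, -0.128], [-0.815, 0.137, -0.562, 1.627], [0.0, 0.0, 0.0, 1.0]]
wrist [[326.694074240043, 0.0, 319.09531168912866], [0.0, 326.694074240043, 198.80207806244027], [0.0, 0.0, 1.0]] [[0.369, 0.93, -0.001, -0.525], [0.884, -0.35, 0.308, -0.04], [0.286, -0.115, -0.951, 0.381], [0.0, 0.0, 0.0, 1.0]]
```

View pics/scene0.png

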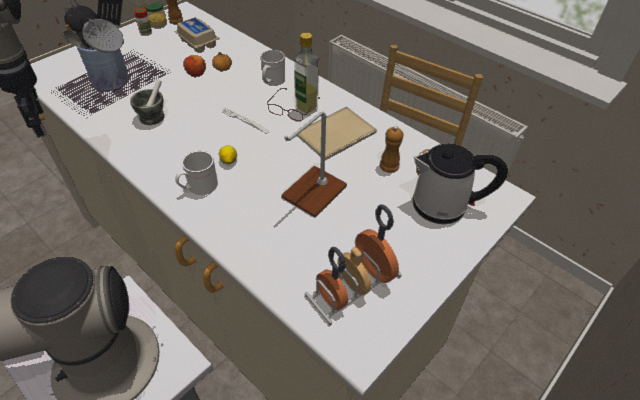

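View pics/side0.png

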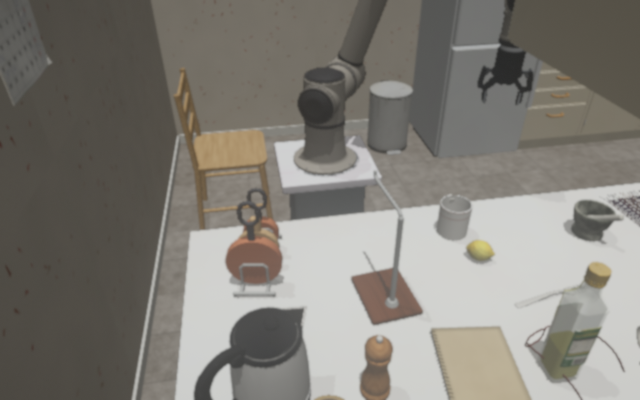

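View pics/wrist0.png

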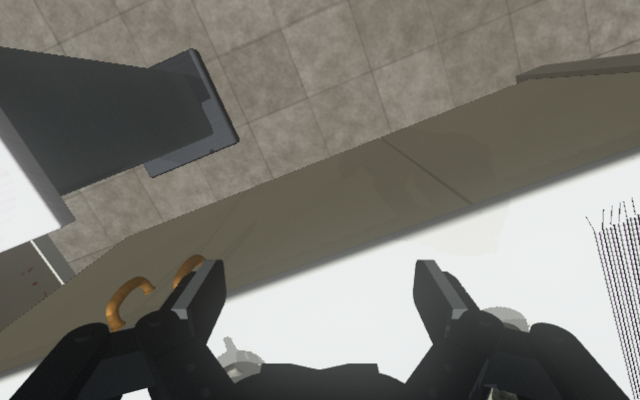

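The scene view shows the rack with the small pan at (332,288, loop 336,258), the board at (355,270) in the middle slot, and the large pan at (376,254, loop 384,218). The hook tip is near (288,137) and the post top near (323,115). I'll zoom in next.

```bash
cat > h.py <<'E'
import numpy as np,cv2
def pt(f,u,v,z=None):
    K=f["K"];d=f["range_z"][int(v),int(u)] if z is None else z
    c=np.linalg.inv(K)@[u,v,1]*d
    return (np.linalg.inv(f["camera_from_world"])@np.r_[c,1])[:3]
def cloud(f,mask=None):
    d=f["range_z"]; v,u=np.where((d>0)&(mask if mask is not None else True))
    z=d[v,u]; c=(np.linalg.inv(f["K"])@np.c_[u,v,np.ones(len(u))].T*z)
    w=(np.linalg.inv(f["camera_from_world"])@np.r_[c,np.ones((1,len(u)))])[:3].T
    return u,v,w
def proj(f,p):
    c=f["camera_from_world"]@np.r_[p,1]; q=f["K"]@c[:3]; return q[:2]/q[2]
def ray(f,u,v):
    T=np.linalg.inv(f["camera_from_world"]); d=T[:3,:3]@(np.linalg.inv(f["K"])@[u,v,1]); return T[:3,3],d/np.linalg.norm(d)
def tri(L):
    A=0;b=0
    for f,u,v in L:
        o,d=ray(f,u,v);P=np.eye(3)-np.outer(d,d);A=A+P;b=b+P@o
    return np.linalg.solve(A,b)
E
python3 - <<'E'
import pickle,cv2,numpy as np
from h import *
fr=pickle.load(open("f0.pkl","rb"))
def crop(n,x0,y0,x1,y1,s,o):
    cv2.imwrite(o,cv2.resize(fr[n]["frame"][y0:y1,x0:x1,::-1],None,fx=s,fy=s,interpolation=cv2.INTER_CUBIC))
crop("scene",260,90,420,330,2.5,"pics/c1.png")
crop("side",215,160,425,330,3.8,"pics/c2.png")
# clouds
for n in ["scene","side"]:
    f=fr[n];u,v,w=cloud(f)
    im=f["frame"][v,u].astype(int)
    dark=(im.max(1)<75)&(w[:,2]>.09)&(w[:,2]<.3)
    if n=="scene": reg=(u>320)&(u<400)&(v>200)&(v<285)
    else: reg=(u>230)&(u<275)&(v>180)&(v<240)
    m=dark&reg
    print(n,m.sum()); 
    p=w[m]; print(np.percentile(p,[2,25,50,75,98],axis=0).round(3))
    # rod
    reg=(u>280)&(u<330)&(v>105)&(v<145) if n=="scene" else (u>370)&(u<405)&(v>170)&(v<225)
    m=reg&(w[:,2]>.235)&(w[:,2]<.31); print("rod",m.sum()); q=w[m]; i=np.argsort(q[:,0]); print(np.c_[u[m],v[m],q][i][::max(1,len(i)//12)].round(3))
E
```

```text
scene 541
[[ 0.43  -0.285  0.097]
 [ 0.435 -0.265  0.149]
 [ 0.552 -0.256  0.177]
 [ 0.558 -0.244  0.202]
 [ 0.567 -0.223  0.241]]
rod 203
[[2.85e+02 1.38e+02 5.40e-01 1.20e-02 2.77e-01]
 [2.88e+02 1.39e+02 5.48e-01 1.10e-02 2.69e-01]
 [2.90e+02 1.36e+02 5.63e-01 2.00e-02 2.63e-01]
 [2.96e+02 1.35e+02 5.76e-01 1.40e-02 2.63e-01]
 [2.99e+02 1.32e+02 5.90e-01 1.80e-02 2.61e-01]
 [3.02e+02 1.27e+02 6.02e-01 2.00e-02 2.67e-01]
 [3.07e+02 1.25e+02 6.18e-01 2.00e-02 2.64e-01]
 [3.09e+02 1.21e+02 6.30e-01 2.50e-02 2.66e-01]
 [3.14e+02 1.20e+02 6.45e-01 2.30e-02 2.61e-01]
 [3.18e+02 1.17e+02 6.58e-01 2.20e-02 2.64e-01]
 [3.21e+02 1.13e+02 6.73e-01 2.70e-02 2.65e-01]
 [3.22e+02 1.16e+02 6.80e-01 3.00e-02 2.50e-01]
 [3.24e+02 1.16e+02 6.85e-01 2.70e-02 2.49e-01]]
side 9
[[ 0.462 -0.282  0.173]
 [ 0.566 -0.279  0.208]
 [ 0.567 -0.243  0.21 ]
 [ 0.568 -0.241  0.216]
 [ 0.57  -0.241  0.229]]
rod 262
[[3.73e+02 1.72e+02 5.46e-01 1.00e-02 2.72e-01]
 [3.75e+02 1.76e+02 5.56e-01 1.20e-02 2.68e-01]
 [3.78e+02 1.80e+02 5.70e-01 1.50e-02 2.66e-01]
 [3.81e+02 1.85e+02 5.88e-01 1.70e-02 2.64e-01]
 [3.85e+02 1.89e+02 6.07e-01 2.00e-02 2.66e-01]
 [3.87e+02 1.94e+02 6.24e-01 1.90e-02 2.65e-01]
 [3.91e+02 1.98e+02 6.39e-01 2.30e-02 2.65e-01]
 [3.94e+02 2.02e+02 6.56e-01 2.40e-02 2.67e-01]
 [3.96e+02 2.07e+02 6.70e-01 2.40e-02 2.65e-01]
 [3.99e+02 2.11e+02 6.82e-01 2.70e-02 2.63e-01]
 [3.97e+02 2.21e+02 6.88e-01 2.30e-02 2.44e-01]
 [3.99e+02 2.19e+02 6.91e-01 2.50e-02 2.51e-01]
 [4.02e+02 2.21e+02 6.93e-01 3.10e-02 2.47e-01]]
```

View pics/c1.png

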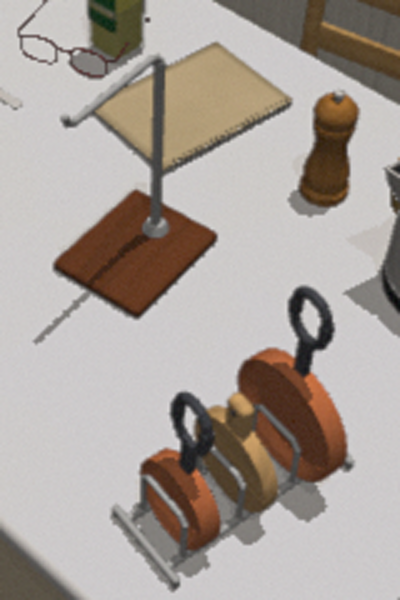

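View pics/c2.png

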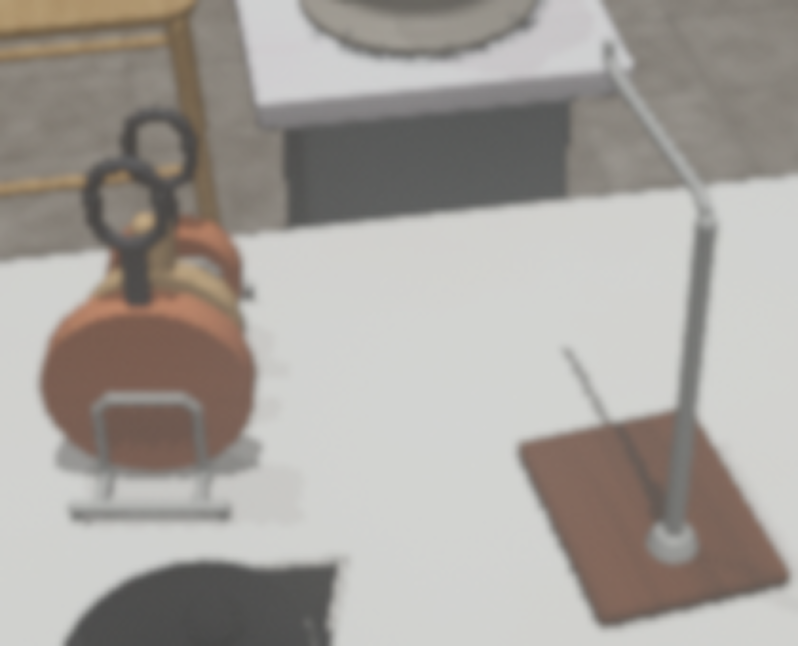

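```bash
python3 - <<'E'
import pickle,cv2,numpy as np
from h import *
fr=pickle.load(open("f0.pkl","rb"))
f=fr["scene"];u,v,w=cloud(f);im=f["frame"][v,u].astype(int)
reg=(u>320)&(u<400)&(v>200)&(v<285)&(im.max(1)<85)&(w[:,2]>.1)
for nm,lo,hi,zmin in [("small",.40,.47,.12),("large",.52,.6,.16)]:
    m=reg&(w[:,0]>lo)&(w[:,0]<hi)&(w[:,2]>zmin)
    p=w[m];c=np.median(p,0);
    k=np.linalg.norm(p-c,axis=1)<.05;p=p[k]
    print(nm,k.sum(),"min",p.min(0).round(4),"max",p.max(0).round(4),"mean",p.mean(0).round(4))
    A=np.c_[p[:,1],np.ones(len(p))];s=np.linalg.lstsq(A,p[:,0],rcond=None)[0];print("dx/dy",s)
    for z0 in np.arange(zmin,.25,.008):
        q=p[abs(p[:,2]-z0)<.004]
        if len(q):print(z0.round(3),len(q),q[:,1].min().round(3),q[:,1].max().round(3),q[:,0].mean().round(3))
# pan/board discs
hsv=cv2.cvtColor(f["frame"],cv2.COLOR_RGB2HSV)[v,u].astype(int)
R=(w[:,0]>.35)&(w[:,0]<.66)&(w[:,1]>-.4)&(w[:,1]<-.15)
cop=R&(hsv[:,0]<10)&(hsv[:,1]>130)
for a,b in[(.38,.48),(.5,.62)]:
    m=cop&(w[:,0]>a)&(w[:,0]<b);p=w[m];print("cop",len(p),p.min(0).round(3),p.max(0).round(3))
brd=R&(hsv[:,0]>11)&(hsv[:,0]<25)&(hsv[:,1]>70)&(w[:,2]>.02);p=w[brd];print("brd",len(p),np.percentile(p,[1,99],axis=0).round(3))
wire=R&(hsv[:,1]<30)&(w[:,2]>.008)&(w[:,2]<.1);p=w[wire]
# rack feet
wire=R&(w[:,2]>.004)&(w[:,2]<.03)&(hsv[:,2]<190)&(hsv[:,1]<40);p=w[wire];print(len(p),np.percentile(p,[1,50,99],axis=0).round(3))
# mean-line of rod, both
for n in["scene","side"]:
    f=fr[n];u,v,w=cloud(f)
    m=(w[:,2]>.252)&(w[:,2]<.275)&(w[:,0]>.565)&(w[:,0]<.665)&(abs(w[:,1]-.02)<.03)
    p=w[m];print("rod",n,np.polyfit(p[:,0],p[:,1],1),p[:,2].mean())
    m=(w[:,2]>.05)&(w[:,2]<.23)&(abs(w[:,0]-.69)<.03)&(abs(w[:,1]-.027)<.02);p=w[m];print("post",len(p),p.mean(0),p.std(0))
E
```

```text
small 247 min [ 0.428  -0.2658  0.1206] max [ 0.4457 -0.2215  0.1964] mean [ 0.4356 -0.2455  0.1645]
dx/dy [0.14600144 0.47143474]
0.12 8 -0.25 -0.239 0.434
0.128 11 -0.249 -0.238 0.433
0.136 22 -0.258 -0.233 0.435
0.144 30 -0.261 -0.226 0.435
0.152 18 -0.265 -0.225 0.435
0.16 26 -0.266 -0.223 0.435
0.168 29 -0.266 -0.222 0.435
0.176 25 -0.265 -0.222 0.435
0.184 28 -0.262 -0.223 0.436
0.192 49 -0.259 -0.227 0.438
0.2 1 -0.241 -0.241 0.437
large 249 min [ 0.5516 -0.2866  0.1615] max [ 0.5684 -0.2421  0.2456] mean [ 0.5584 -0.265   0.2096]
dx/dy [0.16856026 0.60308993]
0.16 7 -0.271 -0.259 0.558
0.168 15 -0.27 -0.259 0.558
0.176 11 -0.27 -0.259 0.557
0.184 16 -0.274 -0.255 0.558
0.192 38 -0.282 -0.248 0.559
0.2 16 -0.285 -0.244 0.558
0.208 23 -0.286 -0.243 0.559
0.216 24 -0.287 -0.242 0.558
0.224 26 -0.286 -0.243 0.558
0.232 19 -0.284 -0.245 0.557
0.24 48 -0.281 -0.246 0.559
0.248 6 -0.272 -0.257 0.56
cop 160 [ 0.413 -0.287  0.009] [ 0.445 -0.196  0.105]
cop 326 [ 0.535 -0.325  0.012] [ 0.576 -0.199  0.146]
brd 892 [[ 0.431 -0.302  0.023]
 [ 0.573 -0.203  0.151]]
479 [[ 0.382 -0.32   0.004]
 [ 0.414 -0.266  0.016]
 [ 0.593 -0.181  0.028]]
rod scene [ 0.10788294 -0.045085  ] 0.2646689745888361
post 242 [0.6826206  0.02773351 0.14368649] [0.00291319 0.00297519 0.05397579]
rod side [ 0.10314714 -0.04455365] 0.2645467234347649
post 388 [0.69194655 0.02663047 0.1445583 ] [0.00223344 0.00327469 0.0524503 ]
```

Estimates:

| Item | Position (x, y, z) | Yaw |
|---|---|---|
| Large loop | (0.562, -0.2645, 0.211) | about -0.16 |
| Small loop | (0.439, -0.244, 0.164) | about -0.16 |
| Hook front | (0.558, 0.0138, 0.26) | about 0.105 |

I'll go above the large pan and take a wrist view there.

```bash
python3 -m creep '2 -4 8 0.1 0;6 -12 11 0.22 0;12 -24 11 0.22 0;15 -30 11 0.22 0;18 -36 11 0.22 0;21 -42 11 0.22 0;24 -48 11 0.22 0;27 -54 11 0.22 0;30 -60 11 0.22 0;33 -66 11 0.22 0;36 -72 11 0.22 0;36.8 -75.2 11 0.22 0'
python3 -m creep '0 0 0 0 0'
```

```text
time: 1.65
tool_pos: [0.5098, -0.1502, 0.34]
tool_rot: [-0.0, 0.079, 0.997, -0.0]
ft_force: [0.6, 0.4, 1.0]
gripper_width: 0.0851
time: 1.78
tool_pos: [0.5105, -0.1539, 0.3381]
tool_rot: [-0.001, 0.082, 0.997, -0.0]
ft_force: [-1.2, 1.0, -0.2]
gripper_width: 0.0854
```

```bash
python3 -m creep '2.5 -5.5 0 0 0;5.1 -11.1 0 0 0;5.1 -11.1 0 0 0;5.1 -11.1 0 0 0'
python3 - <<'E'
from station import *
from h import *
import pickle
s=read_state();print(s["tool_pos"],s["tool_rot"])
fr={}
for n in["wrist","scene"]:
    f=grab_frame(n);fr[n]=f
f=fr["wrist"];cv2.imwrite("pics/w1.png",f["frame"][:,:,::-1]);pickle.dump(fr,open("f1.pkl","wb"))
print(proj(f,[.562,-.2645,.244]),proj(f,[.439,-.244,.197]))
u,v,w=cloud(f);im=f["frame"][v,u].astype(int)
for lo,hi,z in[(.53,.6,.17),(.40,.47,.125)]:
    m=(im.max(1)<95)&(w[:,0]>lo)&(w[:,0]<hi)&(w[:,1]>-.31)&(w[:,1]<-.2)&(w[:,2]>z)&(w[:,2]<.26)
    p=w[m];print(len(p));
    if len(p):print(np.percentile(p,[1,50,99],axis=0).round(4),p.max(0))
    t=p[p[:,2]>p[:,2].max()-.015];print(t.mean(0),t.min(0),t.max(0))
    print(np.polyfit(p[:,1],p[:,0],1))
    for c in[(.562,-.2645,.211)]: 
        pass
E
```

```text
time: 2.28
tool_pos: [0.5613, -0.2641, 0.3377]
tool_rot: [-0.002, 0.082, 0.997, 0.0]
ft_force: [0.1, -0.0, -0.5]
gripper_width: 0.0852
[ 0.56126902 -0.2641375   0.33769903] [-1.92318685e-03  8.15937304e-02  9.96663788e-01  2.41042774e-04]
[317.55085889 203.30702362] [318.06499573  33.96360681]
1207
[[ 0.5541 -0.2838  0.173 ]
 [ 0.5612 -0.2624  0.2269]
 [ 0.5684 -0.2402  0.2424]] [ 0.56950917 -0.23926567  0.24331604]
[ 0.5621579  -0.26218043  0.2375084 ] [ 0.55551089 -0.28285785  0.22834547] [ 0.56950917 -0.24108969  0.24331604]
[0.16264062 0.60385683]
947
[[ 0.4335 -0.2636  0.1342]
 [ 0.4419 -0.2414  0.1863]
 [ 0.449  -0.219   0.194 ]] [ 0.44951736 -0.21795928  0.19522233]
[ 0.44157246 -0.2414114   0.18907547] [ 0.43335242 -0.26186851  0.18023088] [ 0.44815649 -0.2203586   0.19522233]
[0.16827999 0.48250457]
```

View pics/w1.png

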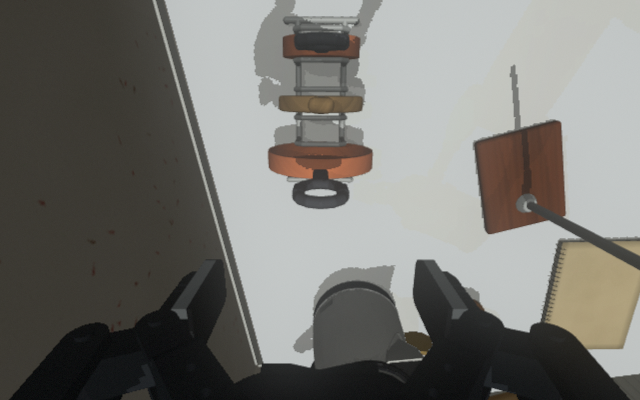

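The loop is at (320,195), centred between the fingers. The board at (320,103) and the small pan at (320,43) are clear of it. The kettle is at (355,310), so I'll check how far away it is.

```bash
python3 - <<'E'
from h import *
import pickle
f=pickle.load(open("f1.pkl","rb"))["scene"]
f0=pickle.load(open("f0.pkl","rb"))["scene"]
u,v,w=cloud(f0);m=(u>412)&(u<512)&(v>140)&(v<222)&(w[:,2]>.03)&(w[:,0]<.9);p=w[m]
print(p.min(0),p.max(0))
for a in[.6,.62,.64,.66,.7]:
    q=p[(p[:,0]<a)];print(a,len(q),q.max(0) if len(q) else 0)
E
```

```text
[ 0.77930012 -0.33220619  0.03000033] [ 0.89991473 -0.17370586  0.19960613]
0.6 0 0
0.62 0 0
0.64 0 0
0.66 0 0
0.7 0 0
```

```bash
python3 -m creep '0.1 0.1 -4 0 0;0.1 0.1 -8 0 0;0.1 0.1 -11 0 0;0.1 0.1 -13 0 0;0.1 0.1 -14.5 0 0;0.1 0.1 -15 0 0;0.1 0.1 -15 0 0;0.1 0.1 -15 0 0' 60
python3 - <<'E'
from station import *
import cv2
from h import *
print(read_state()["tool_pos"],read_state()["ft_force"])
f=grab_frame("side");a=f["frame"][150:310,190:400,::-1];cv2.imwrite("pics/s2.png",cv2.resize(a,None,fx=3.6,fy=3.6))
E
```

```text
time: 3.38
tool_pos: [0.5627, -0.2626, 0.1899]
tool_rot: [-0.0, 0.081, 0.997, -0.001]
ft_force: [0.0, -0.2, -0.1]
gripper_width: 0.0856
[ 0.56266458 -0.26258999  0.18989377] [ 0.04607644 -0.20164927 -0.11861252]
```

View pics/s2.png

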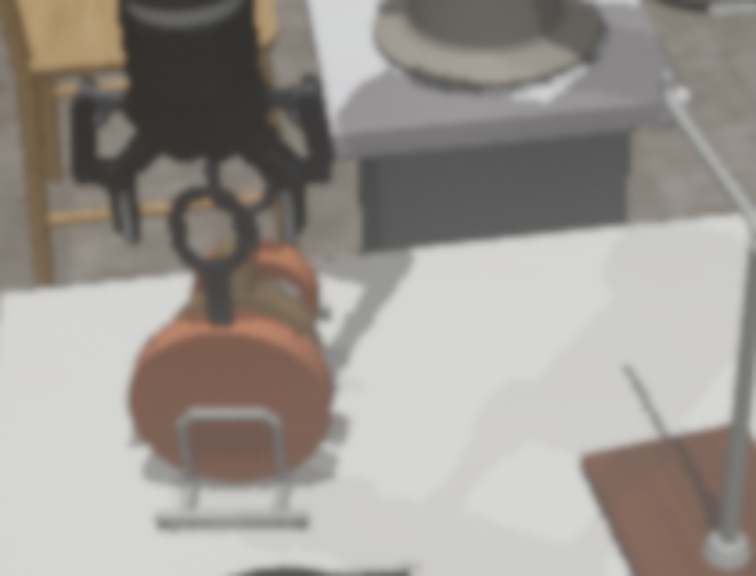

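The fingers straddle the loop at (212,228) in this crop, so I'll close on it.

```bash
python3 -m creep '0 0 0 0 0.25;0 0 0 0 0.5;0 0 0 0 0.7;0 0 0 0 0.7;0 0 0 0 0.7;0 0 0 0 0.7;0 0 0 0 0.7' 60
python3 -m creep '0 0 0.5 0 0.7;0 0 1 0 0.7;0 0 1 0 0.7;0 0 1 0 0.7'
```

```text
time: 4.3
tool_pos: [0.5628, -0.2628, 0.1903]
tool_rot: [0.0, 0.081, 0.997, -0.001]
ft_force: [-0.7, -0.7, 5.8]
gripper_width: 0.0471
time: 4.8
tool_pos: [0.5627, -0.2627, 0.1999]
tool_rot: [-0.0, 0.081, 0.997, -0.001]
ft_force: [-0.4, 0.4, -3.3]
gripper_width: 0.0467
```

```bash
python3 -m creep '0 0 2 0 0.7;0 0 4 0 0.7;0 0 6 0 0.7;0 0 8 0 0.7;0 0 9.5 0 0.7;0 0 9.5 0 0.7;0 0 9.5 0 0.7'
python3 - <<'E'
from station import *
import cv2
from h import *
for n in["side","scene"]:
    f=grab_frame(n);a=f["frame"][:,:,::-1];cv2.imwrite(f"pics/{n}3.png",a)
E
```

```text
time: 5.68
tool_pos: [0.5624, -0.2625, 0.2939]
tool_rot: [-0.001, 0.081, 0.997, -0.0]
ft_force: [-0.6, -0.2, -3.7]
gripper_width: 0.0474
```

View pics/side3.png

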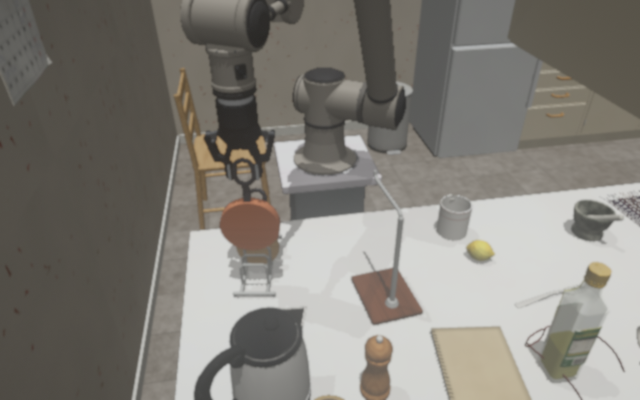

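View pics/scene3.png

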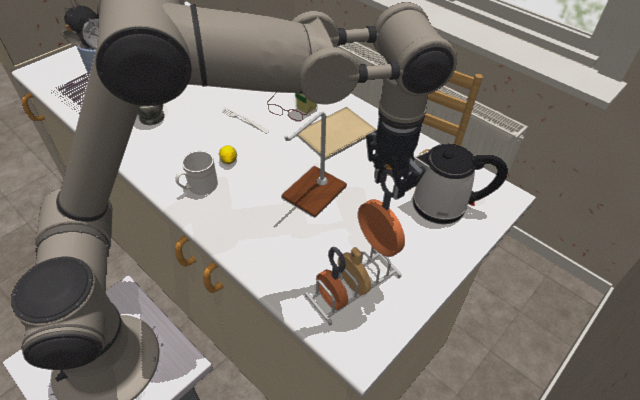

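Gripped and lifted clean: the pan is at (250,225) in the side view and the board hasn't moved. Next is the carry to in front of the hook tip.

```bash
python3 -m creep '0 4 0 0 0.7;0 8 0 0 0.7;0 12 0 0 0.7;-3 14 0 0.1 0.7;-6 15 0 0.2 0.7;-7.5 18 0 0.268 0.7;-7.5 21 -1 0.268 0.7;-7.5 24 -3 0.268 0.7;-7.5 26.9 -4.8 0.268 0.7;-7.5 26.9 -4.8 0.268 0.7;-7.5 26.9 -4.8 0.268 0.7;-7.5 26.9 -4.8 0.268 0.7'
python3 - <<'E'
from station import *
import cv2,pickle
from h import *
fr={}
for n in["side","scene","wrist"]:
    f=grab_frame(n);fr[n]=f;a=f["frame"][:,:,::-1];cv2.imwrite(f"pics/{n}4.png",a)
pickle.dump(fr,open("f4.pkl","wb"))
print(read_state()["tool_pos"])
f=fr["side"];cv2.imwrite("pics/side4c.png",cv2.resize(f["frame"][120:320,280:430,::-1],None,fx=3,fy=3))
f=fr["scene"];cv2.imwrite("pics/scene4c.png",cv2.resize(f["frame"][80:260,210:360,::-1],None,fx=3,fy=3))
for n in fr:
    f=fr[n];u,v,w=cloud(f);m=(w[:,2]>.252)&(w[:,2]<.275)&(w[:,0]>.565)&(w[:,0]<.665)&(abs(w[:,1]-.02)<.03);p=w[m];
    print(n,m.sum(),np.polyfit(p[:,0],p[:,1],1) if len(p)>5 else 0)
E
```

```text
time: 7.28
tool_pos: [0.4877, 0.0057, 0.2462]
tool_rot: [-0.001, -0.052, 0.999, -0.001]
ft_force: [0.4, -0.1, -3.0]
gripper_width: 0.0469
[0.48752857 0.00587786 0.24604424]
side 131 [ 0.11337752 -0.05074445]
scene 106 [ 0.10935526 -0.04606874]
wrist 0 0
```

View pics/side4c.png

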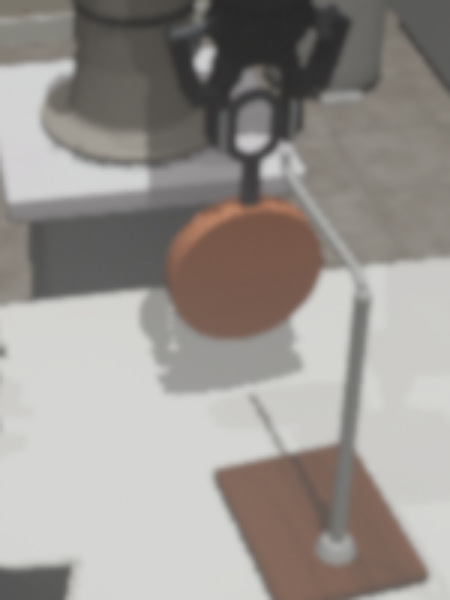

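View pics/scene4c.png

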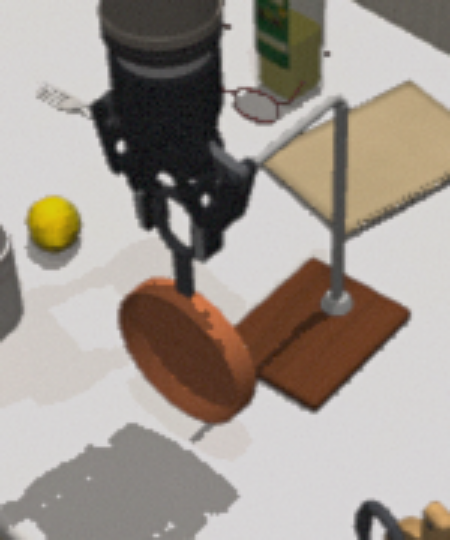

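View pics/wrist4.png

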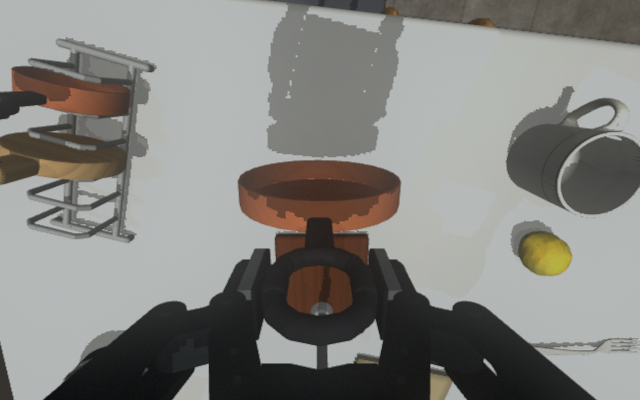

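```bash
python3 - <<'E'
import pickle
from h import *
fr=pickle.load(open("f4.pkl","rb"))
for n in fr:
    f=fr[n];u,v,w=cloud(f);hsv=cv2.cvtColor(f["frame"],cv2.COLOR_RGB2HSV)[v,u].astype(int)
    m=(hsv[:,0]<12)&(hsv[:,1]>90)&(abs(w[:,0]-.49)<.07)&(abs(w[:,1])<.1)&(w[:,2]>.03);p=w[m]
    print(n,len(p),np.percentile(p,[.5,50,99.5],axis=0).round(3).tolist())
E
```

```text
side 1063 [[0.48, -0.056, 0.114], [0.494, 0.002, 0.162], [0.502, 0.06, 0.196]]
scene 1359 [[0.467, -0.059, 0.067], [0.486, 0.008, 0.127], [0.497, 0.068, 0.199]]
wrist 8420 [[0.469, -0.052, 0.067], [0.484, 0.008, 0.168], [0.497, 0.063, 0.258]]
```

The pan's origin is at about z 0.268, which fits the threading height, and the rod appears centred in the eye at (322,350) in the wrist view. I'll thread it now.

```bash
python3 -m creep '2 0.25 0 0 0.7;4 0.5 0 0 0.7;6 0.7 0 0 0.7;8 0.9 0 0 0.7;8 0.9 0 0 0.7;8 0.9 0 0 0.7'
python3 - <<'E'
from station import *
import cv2,pickle
from h import *
fr={}
for n in["side","scene"]:
    f=grab_frame(n);fr[n]=f
pickle.dump(fr,open("f5.pkl","wb"))
print(read_state()["tool_pos"])
a=cv2.resize(fr["side"]["frame"][140:260,300:420,::-1],(400,400),interpolation=2);b=cv2.resize(fr["scene"]["frame"][90:210,240:360,::-1],(400,400),interpolation=2)
cv2.imwrite("pics/5.png",np.hstack([a,b]))
E
```

```text
time: 8.18
tool_pos: [0.5669, 0.0147, 0.2459]
tool_rot: [-0.001, -0.052, 0.999, -0.001]
ft_force: [-0.3, 0.3, -3.4]
gripper_width: 0.0468
[0.56688691 0.01472591 0.24621787]
```

View pics/5.png

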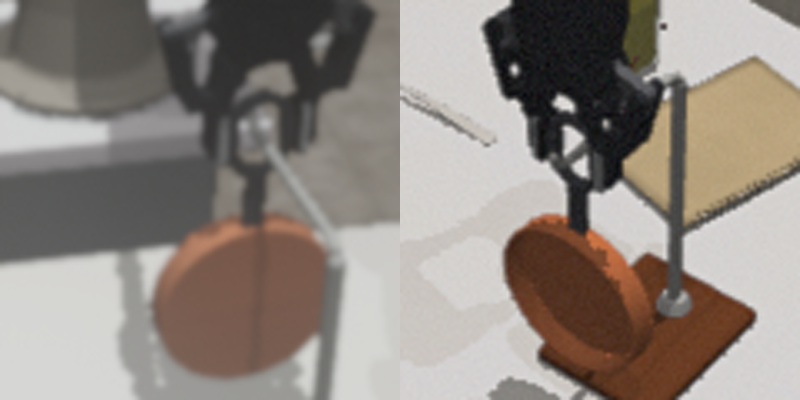

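The rod passes through the eye in both views, with no contact force. I'll slide it on and lower it.

```bash
python3 -m creep '2 0.2 0 0 0.7;4 0.4 0 0 0.7;6 0.6 0 0 0.7;8.2 0.85 0 0 0.7;8.2 0.85 -0.7 0 0.7;8.2 0.85 -1.4 0 0.7;8.2 0.85 -2 0 0.7;8.2 0.85 -2.3 0 0.7;8.2 0.85 -2.3 0 0.7;8.2 0.85 -2.3 0 0.7'
```

```text
time: 9.52
tool_pos: [0.6489, 0.0232, 0.2235]
tool_rot: [-0.001, -0.052, 0.999, -0.001]
ft_force: [-0.1, 0.4, -2.1]
gripper_width: 0.0466
```

```bash
python3 -m creep '0 0 -0.2 0 0.7;0 0 -0.3 0 0.7;0 0 -0.3 0 0.7'
```

```text
time: 9.9
tool_pos: [0.6493, 0.0231, 0.2226]
tool_rot: [0.001, -0.052, 0.999, -0.001]
ft_force: [-3.3, 0.2, 6.5]
gripper_width: 0.0467
```

The rod is now carrying the pan (+6.5 N). I'll open gradually.

```bash
python3 -m creep '0 0 0.1 0 0.42;0 0 0.1 0 0.38;0 0 0.1 0 0.3;0 0 0.1 0 0.2;0 0 0.1 0 0.05;0 0 0.1 0 0;0 0 0.1 0 0;0 0 0.1 0 0'
python3 - <<'E'
from station import *
import cv2,pickle
from h import *
fr={}
for n in["side","scene","wrist"]:
    f=grab_frame(n);fr[n]=f
pickle.dump(fr,open("f6.pkl","wb"))
a=cv2.resize(fr["side"]["frame"][140:260,300:420,::-1],(400,400),interpolation=2);b=cv2.resize(fr["scene"]["frame"][90:210,240:360,::-1],(400,400),interpolation=2)
cv2.imwrite("pics/6.png",np.hstack([a,b]))
cv2.imwrite("pics/w6.png",fr["wrist"]["frame"][:,:,::-1])
E
```

```text
time: 10.9
tool_pos: [0.6493, 0.0231, 0.2236]
tool_rot: [0.001, -0.052, 0.999, -0.001]
ft_force: [-0.1, 0.1, 0.0]
gripper_width: 0.0858
```

View pics/6.png

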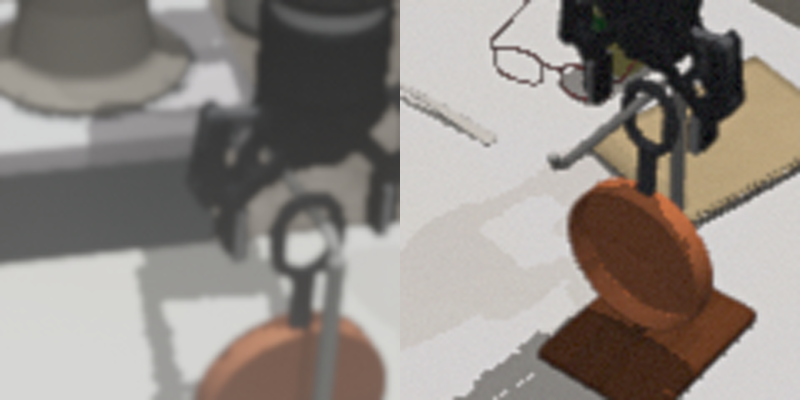

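View pics/w6.png

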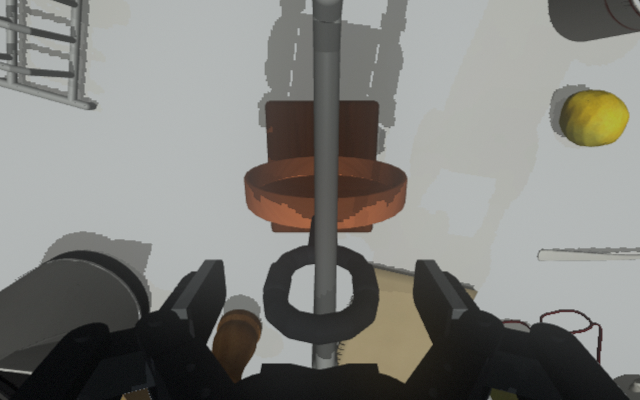

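The large pan hangs freely, with the rod through its eye at (322,290) in the wrist view and the fingers clear of the loop. I'll retreat up, then go above the small pan.

```bash
python3 -m creep '0 0 2 0 0;0 0 6 0 0;0 0 10 0 0;0 0 13 0 0;-4 -4 13 -0.1 0;-8 -9 13 -0.2 0;-12 -14 13 -0.268 0;-16 -19 13 -0.268 0;-19 -23 11 -0.268 0;-20.8 -26.6 9 -0.268 0;-20.8 -26.6 9 -0.268 0;-20.8 -26.6 9 -0.268 0'
python3 - <<'E'
from station import *
import pickle
from h import *
s=read_state();print(s["tool_pos"],s["tool_rot"])
fr={}
for n in["wrist","scene"]:
    f=grab_frame(n);fr[n]=f
pickle.dump(fr,open("f7.pkl","wb"))
f=fr["wrist"];cv2.imwrite("pics/w7.png",f["frame"][:,:,::-1]);cv2.imwrite("pics/sc7.png",fr["scene"]["frame"][:,:,::-1])
u,v,w=cloud(f);im=f["frame"][v,u].astype(int)
m=(im.max(1)<95)&(w[:,0]>.4)&(w[:,0]<.475)&(w[:,1]>-.3)&(w[:,1]<-.19)&(w[:,2]>.125)&(w[:,2]<.21)
p=w[m];print(len(p),np.percentile(p,[1,50,99],axis=0).round(4).tolist(),np.polyfit(p[:,1],p[:,0],1))
t=p[p[:,2]>p[:,2].max()-.015];print(t.mean(0),t.min(0),t.max(0))
E
```

```text
time: 12.55
tool_pos: [0.4417, -0.2426, 0.3142]
tool_rot: [0.001, 0.082, 0.997, -0.001]
ft_force: [-0.2, 1.1, 1.1]
gripper_width: 0.0853
[ 0.44173293 -0.24257155  0.31415014] [ 1.07047062e-03  8.17337796e-02  9.96653225e-01 -8.90066656e-04]
1104 [[0.4307, -0.2631, 0.1272], [0.4382, -0.2408, 0.1772], [0.4463, -0.2179, 0.1939]] [0.16294678 0.47740862]
[ 0.43974627 -0.24077121  0.18875807] [ 0.43319299 -0.26197247  0.18036514] [ 0.44741201 -0.22002783  0.19516783]
```

View pics/w7.png

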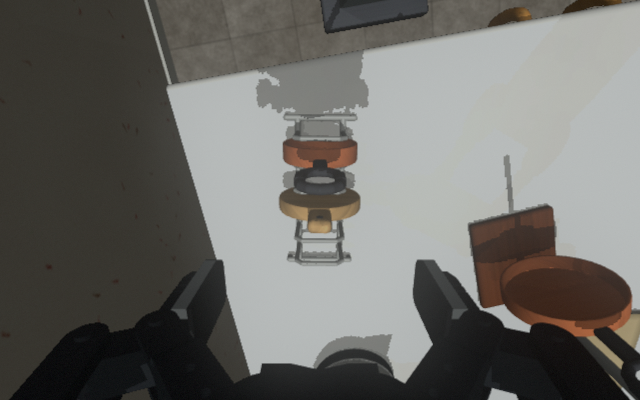

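View pics/sc7.png

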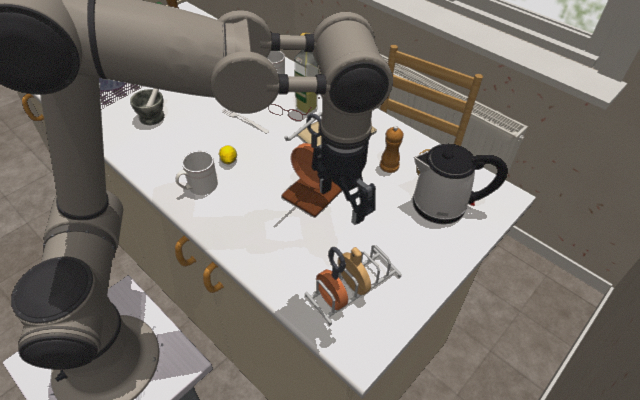

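The small loop is at (320,181), centred. The board handle at (319,220) is a slot away and below the gripper body. The fingers descend from here.

```bash
python3 -m creep '-0.2 0.05 -4 0 0;-0.2 0.05 -8 0 0;-0.2 0.05 -11.5 0 0;-0.2 0.05 -14 0 0;-0.2 0.05 -16 0 0;-0.2 0.05 -17.1 0 0;-0.2 0.05 -17.1 0 0;-0.2 0.05 -17.1 0 0'
python3 -m creep '0 0 0 0 0.25;0 0 0 0 0.5;0 0 0 0 0.7;0 0 0 0 0.7;0 0 0 0 0.7;0 0 0 0 0.7;0 0 0 0 0.7' 60
python3 -m creep '0 0 0.5 0 0.7;0 0 1 0 0.7;0 0 1 0 0.7;0 0 1 0 0.7'
```

```text
time: 13.65
tool_pos: [0.4408, -0.2417, 0.1442]
tool_rot: [0.002, 0.081, 0.997, -0.002]
ft_force: [-0.2, -0.2, 1.1]
gripper_width: 0.0853
time: 14.52
tool_pos: [0.4411, -0.242, 0.145]
tool_rot: [0.003, 0.081, 0.997, -0.002]
ft_force: [-1.2, -0.7, 5.8]
gripper_width: 0.0471
time: 15.02
tool_pos: [0.441, -0.2419, 0.1548]
tool_rot: [0.002, 0.081, 0.997, -0.002]
ft_force: [0.2, -0.5, -3.0]
gripper_width: 0.0468
```

```bash
python3 -m creep '0 0 2 0 0.7;0 0 4 0 0.7;0 0 6 0 0.7;0 0 8 0 0.7;0 0 9.5 0 0.7;0 0 9.5 0 0.7;0 0 9.5 0 0.7'
python3 - <<'E'
from station import *
from h import *
for n in["scene"]:
    f=grab_frame(n);cv2.imwrite(f"pics/{n}8.png",f["frame"][:,:,::-1])
E
```

```text
time: 15.9
tool_pos: [0.4406, -0.2416, 0.2489]
tool_rot: [0.002, 0.081, 0.997, -0.001]
ft_force: [-0.6, -0.5, -2.2]
gripper_width: 0.0466
```

View pics/scene8.png

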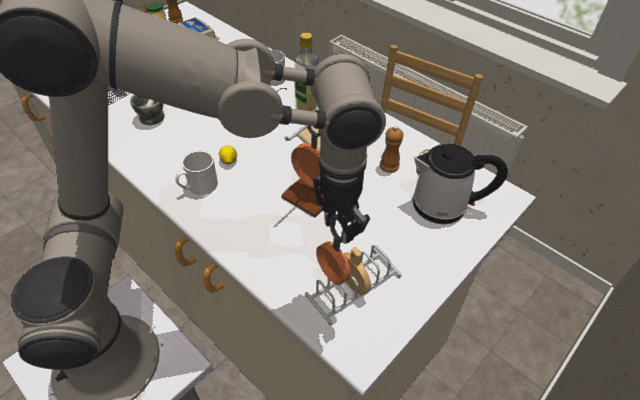

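Small pan is up at (333,262) and the board is still in its slot. Carrying it to the hook now.

```bash
python3 -m creep '0 4 0 0 0.7;0 8 0 0 0.7;0 12 0 0 0.7;0 16 0 0.1 0.7;1 20 0 0.2 0.7;3 23 0 0.268 0.7;4.5 24.8 -0.3 0.268 0.7;4.5 24.8 -0.3 0.268 0.7;4.5 24.8 -0.3 0.268 0.7;4.5 24.8 -0.3 0.268 0.7'
python3 - <<'E'
from station import *
import pickle
from h import *
fr={}
for n in["side","scene","wrist"]:
    f=grab_frame(n);fr[n]=f
pickle.dump(fr,open("f9.pkl","wb"))
print(read_state()["tool_pos"])
a=cv2.resize(fr["side"]["frame"][140:280,300:440,::-1],(400,400),interpolation=2);b=cv2.resize(fr["scene"]["frame"][90:230,220:360,::-1],(400,400),interpolation=2)
cv2.imwrite("pics/9.png",np.hstack([a,b]));cv2.imwrite("pics/w9.png",fr["wrist"]["frame"][:,:,::-1])
for n in fr:
    f=fr[n];u,v,w=cloud(f);hsv=cv2.cvtColor(f["frame"],cv2.COLOR_RGB2HSV)[v,u].astype(int)
    for c in(.49,.65):
        m=(hsv[:,0]<12)&(hsv[:,1]>90)&(abs(w[:,0]-c)<.05)&(abs(w[:,1])<.12)&(w[:,2]>.03);p=w[m]
        if len(p): print(n,c,len(p),np.percentile(p,[.5,50,99.5],axis=0).round(3).tolist())
E
```

```text
time: 17.2
tool_pos: [0.4852, 0.0057, 0.2457]
tool_rot: [0.002, -0.053, 0.999, -0.001]
ft_force: [0.1, 0.6, -2.8]
gripper_width: 0.0468
[0.48539574 0.00586626 0.24591955]
side 0.49 741 [[0.475, -0.039, 0.12], [0.486, 0.004, 0.167], [0.493, 0.043, 0.2]]
side 0.65 241 [[0.643, -0.033, 0.134], [0.654, -0.004, 0.161], [0.662, 0.066, 0.173]]
scene 0.49 782 [[0.46, -0.041, 0.111], [0.477, 0.007, 0.151], [0.489, 0.049, 0.203]]
scene 0.65 1287 [[0.627, -0.038, 0.044], [0.647, 0.028, 0.103], [0.657, 0.089, 0.175]]
wrist 0.49 5894 [[0.462, -0.035, 0.11], [0.475, 0.008, 0.186], [0.489, 0.047, 0.321]]
wrist 0.65 5059 [[0.628, -0.035, 0.044], [0.65, 0.025, 0.114], [0.657, 0.087, 0.156]]
```

View pics/9.png

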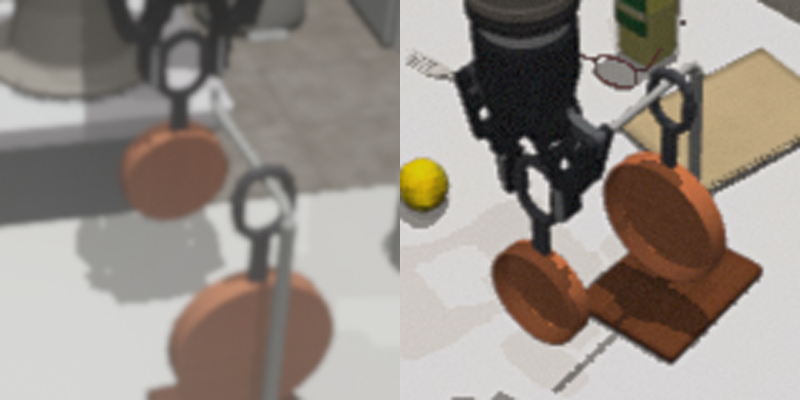

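View pics/w9.png

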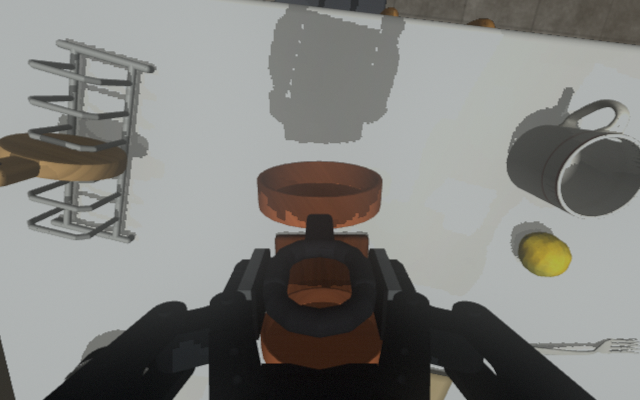

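The large pan hangs upright at about (0.648, 0.025), its bottom at 0.044 as expected. The small pan is level (origin about 0.265) and lined up, so I'll thread it to about 4 cm along the rod.

```bash
python3 -m creep '0 0.05 0.2 0 0.7;2 0.3 0.2 0 0.7;4 0.5 0.2 0 0.7;6 0.7 0.2 0 0.7;8 0.9 0.2 0 0.7;8 0.9 0.2 0 0.7;8 0.9 0.2 0 0.7'
python3 - <<'E'
from station import *
from h import *
A=grab_frame("side")["frame"];B=grab_frame("scene")["frame"]
print(read_state()["tool_pos"])
a=cv2.resize(A[140:280,300:440,::-1],(400,400),interpolation=2);b=cv2.resize(B[90:230,220:360,::-1],(400,400),interpolation=2)
cv2.imwrite("pics/10.png",np.hstack([a,b]))
E
```

```text
time: 18.23
tool_pos: [0.5647, 0.0148, 0.2478]
tool_rot: [0.001, -0.053, 0.999, -0.001]
ft_force: [-0.6, -0.1, -2.1]
gripper_width: 0.0467
[0.56470773 0.01479841 0.24807946]
```

View pics/10.png

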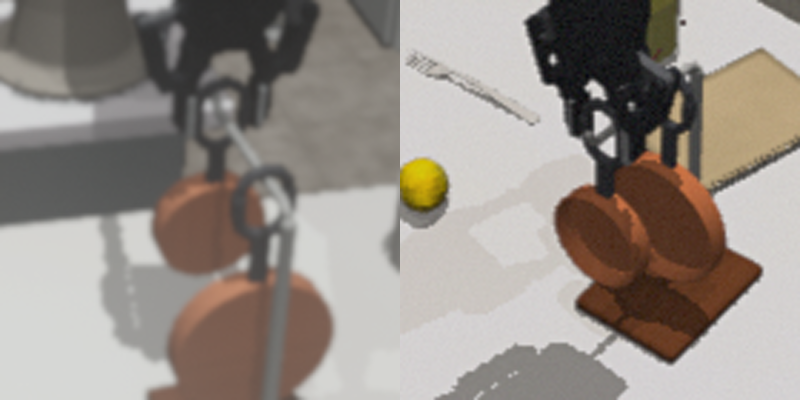

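Threaded: the rod is through the small loop at (218,105) in the left panel. I'll slide it 3.2 cm further and lower it.

```bash
python3 -m creep '1.6 0.17 0 0 0.7;3.2 0.34 0 0 0.7;3.2 0.34 0 0 0.7;3.2 0.34 -0.7 0 0.7;3.2 0.34 -1.4 0 0.7;3.2 0.34 -2 0 0.7;3.2 0.34 -2.2 0 0.7;3.2 0.34 -2.2 0 0.7;3.2 0.34 -2.2 0 0.7'
```

```text
time: 19.45
tool_pos: [0.5967, 0.0182, 0.2263]
tool_rot: [0.002, -0.053, 0.999, -0.001]
ft_force: [-1.8, 0.1, 0.6]
gripper_width: 0.047
```

```bash
python3 -m creep '0 0 -0.1 0 0.7;0 0 -0.2 0 0.7;0 0 -0.2 0 0.7'
```

```text
time: 19.82
tool_pos: [0.5969, 0.0182, 0.2259]
tool_rot: [0.003, -0.053, 0.999, -0.001]
ft_force: [-3.6, -0.1, 9.6]
gripper_width: 0.0469
```

```bash
python3 -m creep '0 0 0.1 0 0.42;0 0 0.1 0 0.38;0 0 0.1 0 0.3;0 0 0.1 0 0.2;0 0 0.1 0 0.05;0 0 0.1 0 0;0 0 0.1 0 0;0 0 0.1 0 0'
python3 - <<'E'
from station import *
from h import *
A=grab_frame("side")["frame"];B=grab_frame("scene")["frame"]
a=cv2.resize(A[140:280,300:440,::-1],(400,400),interpolation=2);b=cv2.resize(B[90:230,220:360,::-1],(400,400),interpolation=2)
cv2.imwrite("pics/11.png",np.hstack([a,b]))
cv2.imwrite("pics/w11.png",grab_frame("wrist")["frame"][:,:,::-1])
E
```

```text
time: 20.82
tool_pos: [0.597, 0.0182, 0.2269]
tool_rot: [0.003, -0.053, 0.999, -0.001]
ft_force: [0.1, 0.8, 1.2]
gripper_width: 0.0854
```

View pics/11.png

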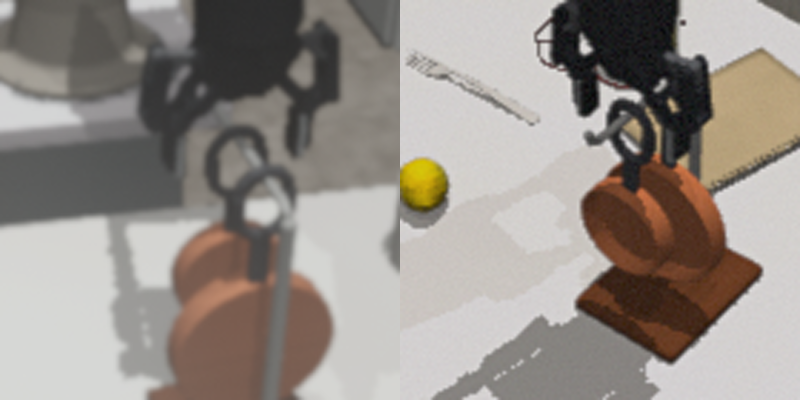

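View pics/w11.png

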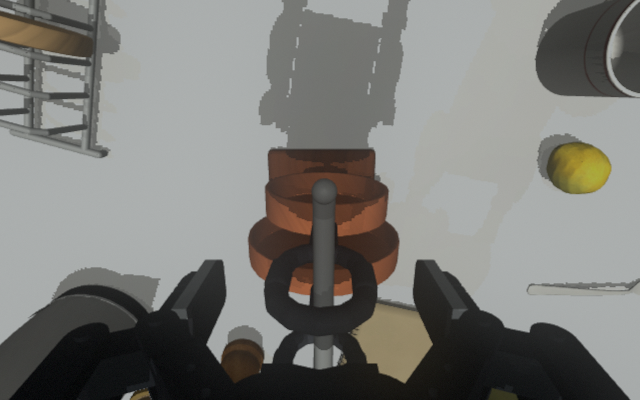

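The small pan hangs free in front of the large one, with the fingers clear on both sides. I'll retreat up, let it settle, and check.

```bash
python3 -m creep '0 0 2 0 0;0 0 5 0 0;0 0 9 0 0;0 0 13 0 0;-3 3 15 0 0;-7 7 15 0 0;-11 11 15 0 0;-11 11 15 0 0;-11 11 15 0 0;-11 11 15 0 0'
python3 - <<'E'
from station import *
from h import *
fr={n:grab_frame(n) for n in["side","scene"]}
a=cv2.resize(fr["side"]["frame"][140:280,300:440,::-1],(400,400),interpolation=2);b=cv2.resize(fr["scene"]["frame"][90:310,220:440,::-1],(400,400),interpolation=2)
cv2.imwrite("pics/12.png",np.hstack([a,b]))
f=fr["scene"];u,v,w=cloud(f);hsv=cv2.cvtColor(f["frame"],cv2.COLOR_RGB2HSV)[v,u].astype(int)
for lo,hi in((.56,.613),(.617,.69)):
    m=(hsv[:,0]<12)&(hsv[:,1]>90)&(w[:,0]>lo)&(w[:,0]<hi)&(abs(w[:,1])<.12)&(w[:,2]>.03);p=w[m]
    print(np.percentile(p,[.5,50,99.5],axis=0).round(3).tolist())
import pickle
for g in (pickle.load(open("f0.pkl","rb"))["scene"],f):
    u,v,w=cloud(g);hsv=cv2.cvtColor(g["frame"],cv2.COLOR_RGB2HSV)[v,u].astype(int)
    m=(w[:,0]>.47)&(w[:,0]<.53)&(w[:,1]>-.33)&(w[:,1]<-.18)&(hsv[:,0]>11)&(hsv[:,0]<25)&(hsv[:,1]>70)&(w[:,2]>.08);p=w[m];print("board",len(p),p.mean(0),p.max(0))
E
```

```text
time: 22.22
tool_pos: [0.4877, 0.1274, 0.3765]
tool_rot: [0.003, -0.052, 0.999, -0.001]
ft_force: [0.0, -0.2, 0.1]
gripper_width: 0.0852
[[0.577, -0.024, 0.09], [0.594, 0.024, 0.132], [0.604, 0.066, 0.22]]
[[0.629, -0.038, 0.044], [0.649, 0.005, 0.123], [0.657, 0.085, 0.176]]
board 492 [ 0.48654899 -0.26089213  0.10964143] [ 0.50600869 -0.21279596  0.15288981]
board 517 [ 0.4867408  -0.2577337   0.10860917] [ 0.50592836 -0.20651521  0.15185164]
```

View pics/12.png

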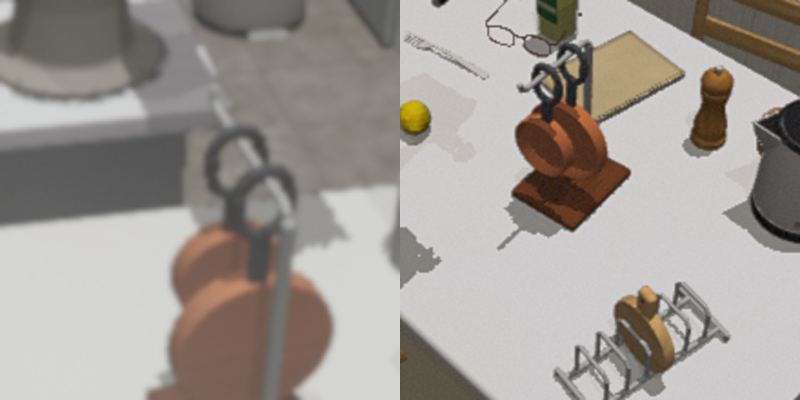

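Both pans hang at rest, the board stands in place, and the robot is clear. I'm handing it in.

```bash
python3 -c "
from station import *
print(job_done())"
```

```text
the job is handed in; nothing more can be done
None
```

Both pans hang on the hook by their loops. The large pan went on first, about 90 mm along the rod, and the small one hangs about 50 mm in front of it. I handed the job in at about 22 s of the 66 s allowed.

**Last checks:** the final pictures show both pans upright with the rod through their loops. The pan bottoms measured about 0.044 m (large) and 0.09 m (small), which fits loops resting on the rod. The gripper was clear of everything, with the wrist force near zero.

**Board:** it still stands in its slot. Its measured position shifted by about 3 mm. The visible part of the board also changed once the small pan was gone, so that shift may not be real movement.

No check failed. Position readings from the different camera views disagreed by 2–4 mm, which is about the calibration accuracy or slightly above. The hand-in gave no verdict.

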